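# Hang a sample on the drying rail and let it roll to the stop

### The arm

A 6-joint arm with a two-finger parallel gripper is mounted at the origin on a cart in front of the work surface, level with it; the furniture and walls round the work are solid. World frame = base frame: x ahead of the robot, y to its left, z up, the work surface at z = 0. Lengths are in m, angles in rad, forces in N, time in s.
With the tool pointing down it reaches from about 0.35 to 0.875 m from the base axis. Payload 4.2 kg.
Tool frame: the origin (TCP) lies on the centre line of the jaws, within the pads' length; the fingertips stand 8 mm ahead of it and the grasp point (between the pads) lies 11 mm behind it; z points along the fingers, y is the line along which they close (so a half turn about z gives the same grasp; the last joint's range is limited). The gripper opens to 85 mm and grips with 20 to 120 N. Pads are 22 mm wide; open, the fingers measure 114 mm over their backs; the gripper's body (76 mm by 85 mm) begins 54 mm behind the grasp point. The pads swing forward as they close: fully open they stand 13 mm farther back than shut.
Start: joints at [1.468, 0.385, 0.008, 0, -1.194, -0.259], TCP at [0.221, 0.585, 0.205] pointing down, gripper open.
Joint ranges: [-3.14, 3.14], [-1.21, 2.06], [-1.07, 1.41], [-3.16, 2.05], [-2.99, -0.16], [-3.1, 3.1]. Speed limits (rad/s): [2.79, 2.79, 3.14, 3.14, 3.14, 3.14].

### API

Orientations are given as a 3x3 rotation matrix whose columns are the frame's x, y, z axes.
In Python, from plant import robot gives the robot as it stands.
- The arm moves only by the shell command python3 -m inch FILE [FORCE], which reads ROWS from the file FILE. ROWS is a JSON list that holds a single list of rows (three levels of brackets), with 1 to 10 rows, each of 5 numbers: dx, dy, dz in a scale on which 1.0 is 0.75 m, then a turn about the tool's z in normalised numbers (1 is 2 rad), then the finger opening in m; each row is the pose to reach, as a shift and turn from the pose commanded when the command began, along the tool's axes at that moment; what a row does not reach only later rows make up. A row lasts 1/10 s, in which the tool goes at most 0.05 m and 0.15 rad, less where a joint would pass 70% of its speed; a pose out of reach is approached as far as the arm can. The fingers move at their own pace and stop on an object; FORCE is the grip in N (left out, the last holds). Time passes only in rows, so rows that do not move let the fingers close. It prints the time, the measured TCP pose, the force, the opening and the grip force at its end. A shift or turn number past 1, either way, is cut back to 1. Input that does not fit is refused with a message, and nothing moves.
- robot.state(): the state, without advancing time (a new reading comes with each control period).
- robot.snapshot(name): name is "scene" or "top"; returns the picture (420x560x3 uint8, blue, green, red); there is no depth.
- robot.camera_model(name): a dict with "K" (3x3 intrinsics, pixels), "eye" and "orientation" of the camera in the world. Camera axes: x right, y up, looking along -z (the intrinsics and any distortion apply to the point x, -y, -z); pixel columns grow to the right and rows downward; lengths in m; the calibration is good to about 2 mm. A picture is of the moment at which its call begins. camera_model takes no time and is no camera call.
- robot.hand_in(): hands the job in; it is judged then, once.
The state is a dict: "t": time; "q": joint angles; "qd": joint speeds; "tau": joint torques, N m; "eef_pos": TCP position; "orientation": TCP orientation; "wrist_force": force on the tool from outside, world axes, zero at the start; "wrist_torque": the same for the moment, N m; "grip_width": finger opening in m; "grip_force": force on a finger pad.
Only numpy, scipy, OpenCV 4.12 (cv2) and the standard library are available. Lean on these libraries where they do the work, as an engineer would, in place of code of your own. Each camera call takes 0.05 s, during which the arm holds its last target. There are 200 camera calls.

### The job

Take the roller hanger with the two painted sample panels by its red grip off the little parking stand and lower it gently, by feel, astride the upper loading end of the sloped drying rail until its wheels rest on the bar. Then push it downhill past the brass spring keeper without forcing it, let go just beyond, and see that it rolls down by itself and comes to rest against the rubber stop. Leave the ink bottle, the paint tube and the jar where they are.

Things in the scene. Friction and masses are not known exactly. Their poses are not given: they have to be found in the camera images.
- hanger: Loose roller hanger, 0.15-0.31 kg. Origin midway between its wheels at the height of their lowest points (seated: on the bar's top). y along travel, x across, z up; same either way round. Two free wheels, 18 mm dia, 6 wide, at y -16 and 16 mm. Cheeks astride the bar: 12.6 mm apart inside, 44 long, down to z -19 mm; outside them panels 56 x 56 x 3 mm, 18.6 apart, 24.6 over both, z -9 to -65 mm
- red_grip (a point): Point to grip on the hanger, 53 mm above its origin, axes as the hanger's. The red grip is 10 mm thick in x, 30 mm in y, from 28 mm below this point to 18 mm above; pinch it across x. Below it a steel bridge, 20 x 44 mm, its top 28 mm below this point: fingertips stay above that.
- rail_stand: Fixed stand. Origin: under the centre of its board (65 x 300 x 12 mm). Rail: aluminium flat bar on edge, 7 mm thick, at x = 0, y -0.150 (red cap) to 0.137, falling 0.12 rad towards +y. Its height is clamped anew each time: top at y = 0 is 0.165 to 0.191 m above the table, told by no pose: feel for it. Rigid. 7 mm posts at y -0.125, 0.115, sleeves 62 mm high, clear of the hanger.
- loading_mark (a point): Point on the top of the stand's board (12 mm over the table) straight below the middle of the loading end, at y = -0.105 in the stand's frame, same axes. The hanger is set down with its origin within 20 mm of this along y, its y axis along the rail's. The bar's top there is 12.7 mm higher than at y = 0. More than 25 N of the hanger on the bar or keeper is too much.
- keeper_mark (a point): Point on the top of the stand's board straight below the keeper, at y = -0.050 in the stand's frame. Keeper: brass roller 8 mm dia in the bar's top, 4.5 mm proud, sinks on a spring (2 N at first, 5 N when flush); it holds the wheels back until pushed over with about 2 to 6 N. With the hanger's origin 28 mm past it both wheels are over and the hanger rolls on by itself when let go.
- stop_post: Fixed steel post with a black rubber pad at the rail's low end. Origin on the table below the pad's face, at y = 0.140 in the stand's frame, axes as the stand's. Pad 30 mm wide, 118 to 208 mm above the table. A hanger resting on it has its origin at about y = 0.11 in the stand's frame (panel edges 28 mm ahead of its origin).
- parking_stand: Fixed stand where the hanger waits. Origin: under the centre of its wooden foot (70 x 70 x 12 mm). Level flat bar 7 mm thick in x, 66 mm long in y, top 120 mm above the table, a 5 mm lip at each end; the hanger sits astride it between the lips and lifts straight up.
- ink_bottle: Blue ink bottle with white cap, 39 mm in diameter, 77 mm high, loose bystander. Origin: centre of its underside.
- red_tube: Paint tube with a red band, 27 x 100 x 19 mm, lying, loose bystander. Origin: centre of its underside.
- tin_lid_jar: Low glass jar with a grey lid, 51 mm in diameter, 41 mm high, loose bystander. Origin: centre of its underside.
There are look-alikes about, which are no part of the job. What is meant by the hanger is not purple, and is the larger of those in its own colour.

How it is judged:
By the outcome, as a careful person would: the job done as asked, in the order asked, and still so for the second after the job is handed in, with the robot touching nothing.
It also fails if it takes over 48 s, if anything falls off the work surface, if the arm or the gripper's body presses on something with over 40 N, if the wrist force passes 120 N, or if a joint passes its speed limit or range.

## Working session

There is one attempt and no reset: what is moved stays moved. The work goes in short steps, Python scripts to look and compute and a shell command to move; the robot and the scene stay as the last step left them, time stands still between calls to the robot, and variables do not carry over. Pictures are saved under pics/ and viewed, at most 10 in all, crops included, and the job is handed in when it is done.

```bash
ls; mkdir -p pics; python3 - <<'E'
from plant import robot
import cv2,numpy as np
for n in("scene","top"):
    cv2.imwrite(f"pics/{n}0.png",robot.snapshot(n))
    m=robot.camera_model(n);print(n,{k:np.round(v,4).tolist() if not isinstance(v,str) else v for k,v in m.items()})
s=robot.state();print(s["eef_pos"],s["orientation"],s["wrist_force"],s["grip_width"],s["t"])
E
```

```text
pics
scene {'K': [[388.0073, 0.0, 277.5108], [0.0, 388.0073, 211.2062], [0.0, 0.0, 1.0]], 'eye': [0.1166, -0.4307, 0.5679], 'orientation': [[0.7906, 0.2705, -0.5494], [-0.6119, 0.3832, -0.6919], [0.0234, 0.8832, 0.4684]]}
top {'K': [[386.9991, 0.0, 275.2841], [0.0, 386.9991, 208.3922], [0.0, 0.0, 1.0]], 'eye': [0.3428, 0.1495, 1.0356], 'orientation': [[0.1517, 0.9412, -0.3017], [-0.9884, 0.1423, -0.0531], [-0.007, 0.3063, 0.9519]]}
[0.22099727 0.58402581 0.20395339] [[ 9.35231915e-01 -3.54035230e-01 -5.67343445e-04]
 [-3.54035664e-01 -9.35230113e-01 -1.83954132e-03]
 [ 1.20665759e-04  1.92125756e-03 -9.99998147e-01]] [ 0.36956425  0.39685298 -0.62765316] 0.08521773442544774 0.1
```

View pics/scene0.png

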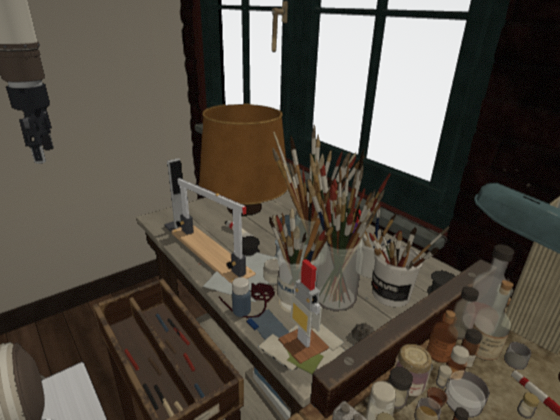

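View pics/top0.png

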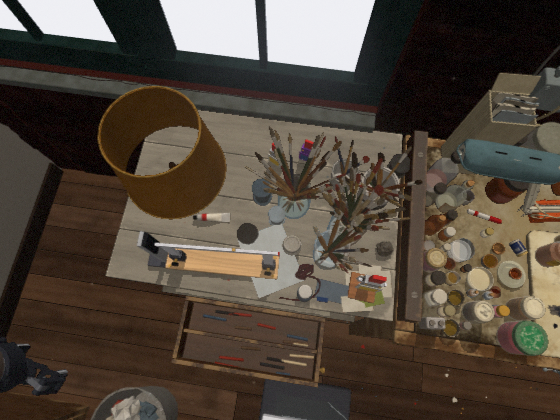

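The scene view shows the rail stand (red-capped loading end at 240,210, black stop at 175,180) and a red-gripped hanger on its parking stand at (308,290). The top view shows the rail from (155,248) to (275,262), the hanger near (372,282), and a red/purple thing at (306,148). Next I'll look at crops.

```bash
python3 - <<'E'
import cv2,numpy as np
s=cv2.imread("pics/scene0.png");t=cv2.imread("pics/top0.png")
a=cv2.resize(s[250:370,255:355],(500,600),interpolation=2)
cv2.imwrite("pics/c1.png",cv2.resize(s[150:375,155:355],(533,600),interpolation=2))
u=cv2.resize(t[225:320,140:400],(800,292),interpolation=2);v=cv2.resize(t[120:220,180:440],(800,308),interpolation=2)
cv2.imwrite("pics/c2.png",np.vstack([v,u]))
E
```

```text
(no output)
```

View pics/c1.png

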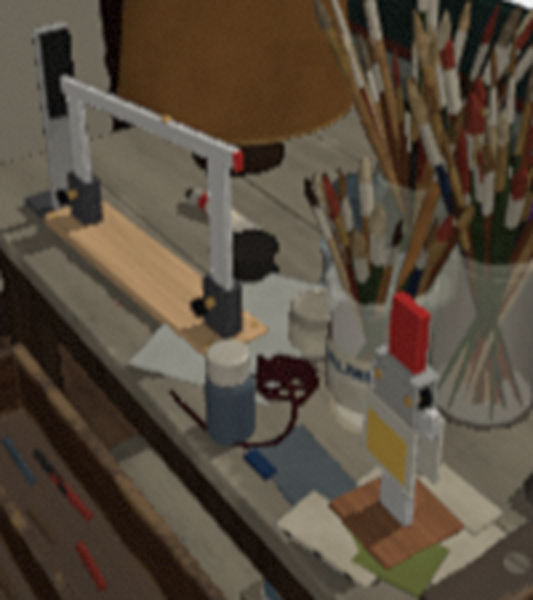

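View pics/c2.png

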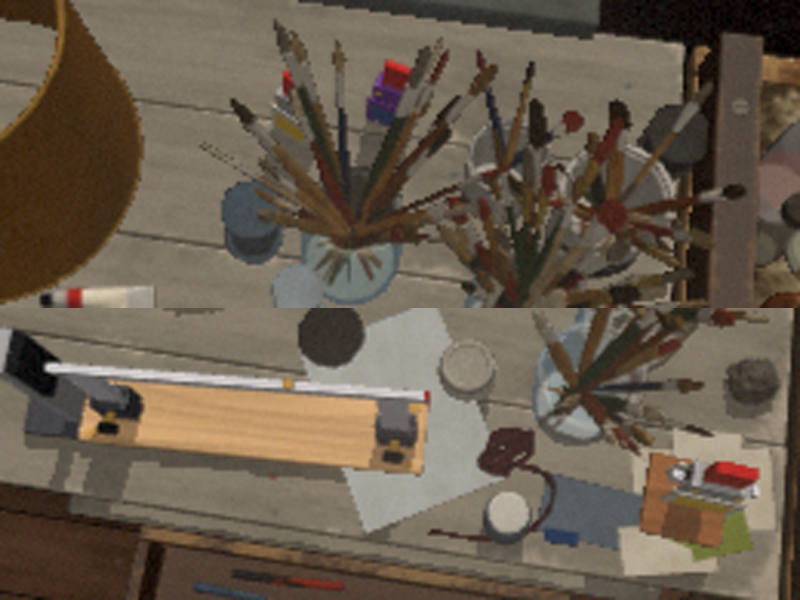

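Things that could be the hanger: A, red grip, grey, on the wooden foot at scene (308,277) / top (376,281); B, a small grey one behind the brushes at top (273,147); C, a purple one at top (306,145). A is the larger grey one and sits on the parking stand, so I choose A, and the crop confirms it. Next is measuring.

```bash
cat > h.py <<'E'
import numpy as np,cv2
from plant import robot
def ray(n,p):
    m=robot.camera_model(n);K=np.array(m["K"]);d=np.linalg.solve(K,[p[0],p[1],1.]);d[1:]*=-1
    d=np.array(m["orientation"])@d;return np.array(m["eye"]),d/np.linalg.norm(d)
def plane(n,p,z):
    e,d=ray(n,p);return e+d*(z-e[2])/d[2]
def tri(ps,pt):
    e1,d1=ray("scene",ps);e2,d2=ray("top",pt)
    s=np.linalg.lstsq(np.c_[d1,-d2],e2-e1,rcond=None)[0];a=e1+d1*s[0];b=e2+d2*s[1]
    return (a+b)/2,np.linalg.norm(a-b)
def proj(n,P):
    m=robot.camera_model(n);c=np.array(m["orientation"]).T@(np.array(P)-m["eye"]);c[1:]*=-1
    q=np.array(m["K"])@c;return q[:2]/q[2]
E
python3 - <<'E'
from h import *
np.set_printoptions(precision=4,suppress=True)
I={n:cv2.imread(f"pics/{n}0.png") for n in("scene","top")}
R={"scene":{"grip":(295,250,325,295),"cap":(235,200,250,220),"keeper":(205,185,230,205),"foot":(270,320,340,368),"board":(165,215,260,290)},
"top":{"grip":(365,265,392,290),"cap":(270,245,285,262),"keeper":(225,240,242,256),"foot":(340,265,385,305),"board":(160,245,285,282)}}
for n in I:
    hsv=cv2.cvtColor(I[n],cv2.COLOR_BGR2HSV).astype(int);H,S,V=hsv[...,0],hsv[...,1],hsv[...,2]
    red=((H<6)|(H>174))&(S>150)&(V>90)
    M={"grip":red,"cap":red,"keeper":(H>12)&(H<26)&(S>110)&(V>90),"foot":(H>3)&(H<16)&(S>85)&(S<190)&(V>40),"board":(H>8)&(H<20)&(S>80)&(V>100)}
    for k,(a,b,c,d) in R[n].items():
        m=np.zeros(H.shape,np.uint8);m[b:d,a:c]=M[k][b:d,a:c]*255
        cs,_=cv2.findContours(m,0,1)
        if not cs: print(n,k,"none");continue
        c=max(cs,key=cv2.contourArea);ys,xs=np.nonzero(m);h=cv2.convexHull(c)
        ap=cv2.approxPolyDP(h,2.0,True)[:,0]
        print(n,k,len(xs),"cen",xs.mean().round(1),ys.mean().round(1),"poly",ap.tolist())
        if k in("foot","board"):
            r=cv2.minAreaRect(np.array([plane(n,p,.012)[:2]*1000 for p in h[:,0]],np.float32))
            print("   rect z=.012",np.round(r[0],1),np.round(r[1],1),round(r[2],1),[plane(n,p,.012)[:2].round(3).tolist() for p in ap])
E
```

```text
scene grip 334 cen 308.2 274.0 poly [[304, 259], [315, 267], [314, 285], [311, 289], [302, 282]]
scene cap 20 cen 244.0 210.2 poly [[245, 207], [243, 213]]
scene keeper 7 cen 217.3 193.4 poly [[219, 193], [216, 194]]
scene foot 817 cen 302.7 345.4 poly [[279, 338], [296, 329], [312, 330], [328, 347], [299, 362]]
   rect z=.012 [486.3 -52. ] [70.1 68.8] 86.2 [[0.457, -0.016], [0.498, -0.018], [0.522, -0.038], [0.517, -0.087], [0.451, -0.081]]
scene board 1405 cen 209.0 252.0 poly [[172, 230], [179, 227], [198, 228], [230, 253], [236, 277], [229, 281], [179, 239]]
   rect z=.012 [495.6 328.7] [ 69.7 294. ] 2.4 [[0.462, 0.471], [0.484, 0.475], [0.525, 0.44], [0.532, 0.281], [0.492, 0.189], [0.471, 0.186], [0.457, 0.417]]
top grip 86 cen 378.0 278.5 poly [[370, 280], [373, 275], [385, 277], [381, 282]]
top cap 3 cen 278.0 253.0 poly [[278, 254]]
top keeper 54 cen 232.4 253.3 poly [[241, 254], [225, 255]]
top foot 476 cen 358.5 287.6 poly [[351, 272], [364, 274], [375, 292], [372, 302], [348, 297]]
   rect z=.012 [488.7 -49.4] [69.5 68.8] 86.0 [[0.523, -0.017], [0.523, -0.052], [0.481, -0.084], [0.454, -0.078], [0.458, -0.016]]
top board 2056 cen 223.7 263.2 poly [[165, 266], [167, 255], [175, 248], [278, 256], [276, 278]]
   rect z=.012 [496.7 324.4] [ 60.7 298.8] 3.6 [[0.465, 0.472], [0.494, 0.474], [0.516, 0.457], [0.536, 0.179], [0.478, 0.176]]
```

```bash
python3 - <<'E'
from h import *
np.set_printoptions(precision=4,suppress=True)
T=cv2.imread("pics/top0.png");S=cv2.imread("pics/scene0.png")
g=cv2.cvtColor(T,cv2.COLOR_BGR2GRAY).astype(int)
for c in (190,210,222,245,255,265,278): print("top",c,list(zip(range(240,262),g[240:262,c].tolist())))
g=cv2.cvtColor(S,cv2.COLOR_BGR2GRAY).astype(int)
for c in (190,200,210,225,235): print("sc",c,list(zip(range(178,222),g[178:222,c].tolist())))
print("capT",T[248:260,274:282,2]-T[248:260,274:282,1].astype(int)); print("capS",S[203:218,238:250,2]-S[203:218,238:250,1].astype(int))
for n in("scene","top"):
  for z in(.1,.18,.165,.19):print(n,z,[proj(n,[.5,y,z]).round(1) for y in(.18,.46)])
E
```

```text
top 190 [(240, 129), (241, 122), (242, 123), (243, 122), (244, 127), (245, 170), (246, 204), (247, 196), (248, 110), (249, 125), (250, 167), (251, 156), (252, 151), (253, 158), (254, 162), (255, 163), (256, 164), (257, 154), (258, 159), (259, 163), (260, 166), (261, 171)]
top 210 [(240, 117), (241, 91), (242, 74), (243, 119), (244, 117), (245, 118), (246, 134), (247, 203), (248, 205), (249, 191), (250, 109), (251, 144), (252, 159), (253, 160), (254, 161), (255, 166), (256, 160), (257, 155), (258, 164), (259, 162), (260, 161), (261, 159)]
top 222 [(240, 121), (241, 118), (242, 111), (243, 85), (244, 112), (245, 124), (246, 122), (247, 141), (248, 202), (249, 198), (250, 175), (251, 112), (252, 157), (253, 161), (254, 162), (255, 164), (256, 169), (257, 167), (258, 156), (259, 158), (260, 161), (261, 165)]
top 245 [(240, 52), (241, 51), (242, 52), (243, 73), (244, 162), (245, 167), (246, 165), (247, 166), (248, 166), (249, 169), (250, 201), (251, 191), (252, 129), (253, 125), (254, 171), (255, 174), (256, 173), (257, 173), (258, 176), (259, 173), (260, 160), (261, 153)]
top 255 [(240, 
[... 4330 characters left out ...]
 0   2  33  73  84  76  35   9   9  11]
 [  3   1   2   2  22  43  38  36  13   5   6   6]
 [  2   1   1   1   6  12   3   1   2   4   6   6]
 [  2   2   2   2   4   4   3   4   5   6   7   7]
 [  2   2   3   5   7   8   7   6   7   8   7   7]]
scene 0.1 [array([240.4, 245.6]), array([183.7, 199.4])]
scene 0.18 [array([239.6, 213.5]), array([181. , 171.8])]
scene 0.165 [array([239.7, 219.8]), array([181.5, 177.2])]
scene 0.19 [array([239.5, 209.3]), array([180.6, 168.2])]
top 0.1 [array([275.4, 263.7]), array([163.2, 246.7])]
top 0.18 [array([275.2, 257.6]), array([153.2, 239.2])]
top 0.165 [array([275.2, 258.8]), array([155.2, 240.7])]
top 0.19 [array([275.1, 256.8]), array([151.9, 238.2])]
```

```bash
python3 - <<'E'
from h import *
np.set_printoptions(precision=4,suppress=True)
tf=np.polyfit([190,210,222,255,265],[246.05,248,248.95,251.1,252.0],1)
sf=np.polyfit([190,200,210,225,235],[183.5,188.1,192.4,198.5,203.1],1)
def pl(n,f,a,b):
    e,d1=ray(n,(a,np.polyval(f,a)));_,d2=ray(n,(b,np.polyval(f,b)));k=np.cross(d1,d2);return e,k/np.linalg.norm(k)
es,ns=pl("scene",sf,190,240);et,nt=pl("top",tf,190,270)
u=np.cross(ns,nt);u/=np.linalg.norm(u);u*=np.sign(u[1])
for y in(.18,.22,.275,.325,.46):
    print(y,np.linalg.solve([ns,nt,[0,1,0]],[ns@es,nt@et,y]))
print("dir",u,"yaw deg",np.degrees(np.arctan2(-u[0],u[1])),"slope",np.arctan2(-u[2],np.hypot(*u[:2])))
print("cap end",tri((245,207),(279,np.polyval(tf,279))),"keeper",tri((217.3,193.4),(232.5,249.5)))
# grip: top-face centre & others
print("grip top face", [plane("top",p,.191).round(4) for p in ((370,280),(373,275),(385,277),(381,282))])
print("foot corners top",[plane("top",p,.012).round(4) for p in ((351,272),(348,297),(372,302))])
T=cv2.imread("pics/top0.png");S=cv2.imread("pics/scene0.png")
cv2.imwrite("pics/c3.png",np.hstack([cv2.resize(T[265:305,340:395],None,fx=7,fy=7,interpolation=0),cv2.resize(S[255:295,292:332],None,fx=7,fy=7,interpolation=0)]))
print((S[254:292,298:322,2].astype(int)-S[254:292,298:322,1]))
print((T[270:286,364:390,2].astype(int)-T[270:286,364:390,1]))
E
```

```text
0.18 [0.508  0.18   0.1947]
0.22 [0.506  0.22   0.1899]
0.275 [0.5032 0.275  0.1832]
0.325 [0.5007 0.325  0.1772]
0.46 [0.494  0.46   0.1609]
dir [-0.0494  0.9916 -0.1199] yaw deg 2.8542873733518723 slope 0.12016367164451343
cap end (array([0.5085, 0.1725, 0.196 ]), np.float64(0.0006318999666575964)) keeper (array([0.5023, 0.2762, 0.1887]), np.float64(0.0003454457967895747))
grip top face [array([ 0.4805, -0.0304,  0.191 ]), array([ 0.4923, -0.0359,  0.191 ]), array([ 0.4919, -0.0619,  0.191 ]), array([ 0.4798, -0.0541,  0.191 ])]
foot corners top [array([ 0.5231, -0.0174,  0.012 ]), array([ 0.4576, -0.0158,  0.012 ]), array([ 0.4544, -0.0779,  0.012 ])]
[[ 14  22  25  14   0  -1   9  26  28  13  -2  -6  -5  -4   4  16  17  20
   23  19   7   1  -1   0]
 [ 16  24  23  10  -1   1  16  30  23   2  -6  -6  -5  -1   7  18  21  22
   22  14   5   0  -1   1]
 [ 21  25  18   7   0   3  20  24   9  -3  -7  -5  -3  -1   9  21  21  22
   17   7   5   2   1   1]
 [ 23  25  15   3   0   7  18  11  -3 -10  -6  -3  -5   5  15  20  20  19
    9   3   1   3   0   1]
 [ 23  23  14   0  -2  10  23  15
[... 4446 characters left out ...]
16 130 131
  136 134 137 132  66  13  13  13]
 [  0   4   6   6  18  46  53  58  54  57  55  58  54  61  53  60  68  74
   91 113 123 120  64  13  10  12]
 [  5   4   4   3   8  43  43  45  53  50  56  57  59  57  57  57  57  57
   58  52  55  33  12  16  15  12]
 [  3   5   4   3   6   2   3   6  16  19  42  40  44  51  54  55  57  59
   48  36  24  12  14  14  13  14]
 [  3  13   6   5   4   3   5   4   3   3   2   4   6  21  30  44  43  36
   22   6   6   3   8  12  14  13]
 [ 11  21  22  11   3   0   5   6   6   3   3   3   3   5   1   3   3   3
    3   2   4   5   7  12  12  14]
 [  6   5   8   3   2   5   2   2   5   4   3   2   2   3   3   4   3   4
    3   5   3   5   6  15  13  12]]
```

View pics/c3.png

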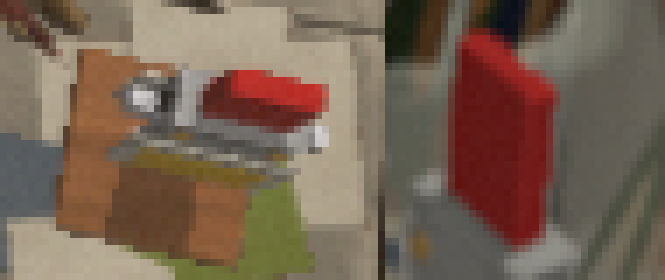

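The crop shows the chosen hanger's red grip top face, at top view centre (379.2,277.6) and scene centre about (309,264.5), with the steel bridge beneath. I'll triangulate and check it.

```bash
python3 - <<'E'
from h import *
np.set_printoptions(precision=4,suppress=True)
print(tri((309,264.5),(379.2,277.6)))
print("edges top", [plane("top",p,.191)[:2].round(4) for p in ((372.2,274.6),(386,276.8),(386,280.5),(372.2,278.5))])
# predicted corners of the model
for x in(.486,.4875,.489):
  a=np.radians(-4);ex=np.array([np.cos(a),np.sin(a)]);ey=np.array([-ex[1],ex[0]])
  c=np.array([x,-.0505])
  for n in("top","scene"): print(x,n,[proj(n,[*(c+i*.005*ex+j*.015*ey),.191]).round(1).tolist() for i,j in((1,1),(1,-1),(-1,-1),(-1,1))])
s=robot.state();R=np.array(s["orientation"]);p=np.array(s["eef_pos"])
for t in([.4875,-.0505,.30],):print("tool delta",R.T@(np.array(t)-p),s["q"],"tool yaw",np.degrees(np.arctan2(R[1,0],R[0,0])),np.degrees(np.arctan2(R[1,1],R[0,1])))
E
```

```text
(array([ 0.489 , -0.0501,  0.1884]), np.float64(0.00043122051091036296))
edges top [array([ 0.4929, -0.0342]), array([ 0.4926, -0.064 ]), array([ 0.4847, -0.0645]), array([ 0.4845, -0.0348])]
0.486 top [[373.0, 275.1], [386.8, 278.2], [386.1, 282.7], [372.3, 279.6]]
0.486 scene [[305.0, 258.6], [316.1, 267.6], [311.3, 269.5], [300.2, 260.4]]
0.4875 top [[373.0, 274.4], [386.8, 277.5], [386.2, 282.0], [372.3, 279.0]]
0.4875 scene [[305.6, 258.3], [316.8, 267.2], [312.0, 269.2], [300.9, 260.1]]
0.489 top [[373.1, 273.7], [386.8, 276.8], [386.2, 281.3], [372.4, 278.3]]
0.489 scene [[306.3, 258.0], [317.4, 266.9], [312.7, 268.9], [301.6, 259.8]]
tool delta [ 0.4739  0.4993 -0.095 ] [ 1.4676  0.3855  0.0068 -0.0004 -1.194  -0.2586] tool yaw -20.734354180285944 -110.73436746319122
```

```bash
python3 - <<'E'
from h import *
np.set_printoptions(precision=3,suppress=True)
for p in((346,270),(352,267),(340,262)):
  for z in(.1,.14,.18,.22,.26,.3):
    P=plane("top",p,z);print(p,z,P,proj("scene",P).round(0))
S=cv2.imread("pics/scene0.png")
cv2.imwrite("pics/c4.png",cv2.resize(S[170:330,250:400],(562,600),interpolation=2))
E
```

```text
(346, 270) 0.1 [0.511 0.009 0.1  ] [294. 284.]
(346, 270) 0.14 [0.503 0.015 0.14 ] [290. 266.]
(346, 270) 0.18 [0.496 0.021 0.18 ] [286. 248.]
(346, 270) 0.22 [0.489 0.027 0.22 ] [281. 229.]
(346, 270) 0.26 [0.482 0.033 0.26 ] [276. 209.]
(346, 270) 0.3 [0.475 0.039 0.3  ] [271. 187.]
(352, 267) 0.1 [ 0.52  -0.004  0.1  ] [302. 285.]
(352, 267) 0.14 [0.512 0.002 0.14 ] [298. 268.]
(352, 267) 0.18 [0.505 0.009 0.18 ] [294. 250.]
(352, 267) 0.22 [0.497 0.015 0.22 ] [289. 230.]
(352, 267) 0.26 [0.49  0.022 0.26 ] [284. 210.]
(352, 267) 0.3 [0.482 0.029 0.3  ] [279. 188.]
(340, 262) 0.1 [0.528 0.026 0.1  ] [295. 276.]
(340, 262) 0.14 [0.52  0.031 0.14 ] [291. 259.]
(340, 262) 0.18 [0.512 0.036 0.18 ] [287. 242.]
(340, 262) 0.22 [0.504 0.041 0.22 ] [283. 223.]
(340, 262) 0.26 [0.496 0.047 0.26 ] [278. 203.]
(340, 262) 0.3 [0.488 0.052 0.3  ] [273. 183.]
```

View pics/c4.png

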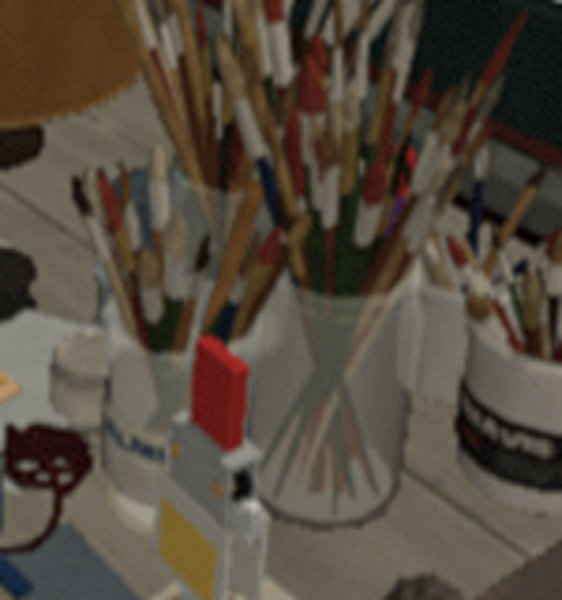

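The small front brush pot's tips are near scene (271–325,210–235), about 0.2 m high and at least 5 cm from the grip. I'll approach from above at z=0.30 and leave towards the robot side.

Careful with the scale: shifts go in shares of 0.75 m and turns go in shares of 2 rad. That gives: 0.286 m / 0.75 = 0.3813, 0.272 m / 0.75 = 0.3627, 1.279 rad / 2 = 0.6395.

```bash
echo '[[[0, 0, -0.064, 0.07, 0.045], [0, 0, -0.1267, 0.14, 0.045], [0.0453, 0.0467, -0.1267, 0.21, 0.045], [0.0907, 0.0933, -0.1267, 0.28, 0.045], [0.136, 0.1413, -0.1267, 0.35, 0.045], [0.1813, 0.1893, -0.1267, 0.42, 0.045], [0.2267, 0.2373, -0.1267, 0.49, 0.045], [0.272, 0.2853, -0.1267, 0.56, 0.045], [0.3173, 0.3333, -0.1267, 0.63, 0.045], [0.3627, 0.3813, -0.1267, 0.6395, 0.045]]]' > rows.txt && python3 -m inch rows.txt 30
cat > to.py <<'E'
import sys
from h import *
np.set_printoptions(precision=4,suppress=True)
s=robot.state();R=np.array(s["orientation"]);p=np.array(s["eef_pos"])
print("t",s["t"],"p",p,"yaw_y",np.degrees(np.arctan2(R[1,1],R[0,1])),"F",np.array(s["wrist_force"]),"w",s["grip_width"],"gf",s["grip_force"])
print("tool axes\n",R)
if len(sys.argv)>3: print("delta",R.T@(np.array(list(map(float,sys.argv[1:4])))-p))
E
python3 to.py .4885 -.0502 .30; python3 -c "
from h import *
for z in(.25,.35,.45):print(plane('top',(226,180),z),plane('top',(200,214),z))"
```

```text
t: 1.1
eef_pos: [0.3743, 0.2187, 0.2998]
orientation: [[-0.072, -0.997, -0.0], [-0.997, 0.072, 0.0], [-0.0, 0.0, -1.0]]
wrist_force: [1.1, -1.0, 0.0]
grip_width: 0.0451
grip_force: 0.0
t 1.1 p [0.3743 0.2187 0.2998] yaw_y 175.8723105701077 F [ 1.1223 -1.0462  0.0447] w 0.045126128632800855 gf 0.0
tool axes
 [[-0.072  -0.9974 -0.0001]
 [-0.9974  0.072   0.0001]
 [-0.0001  0.0001 -1.    ]]
delta [ 0.26   -0.1332 -0.0002]
[0.64020929 0.30974899 0.25      ] [0.55556621 0.34965337 0.25      ]
[0.60235766 0.28935529 0.35      ] [0.52848894 0.32418018 0.35      ]
[0.56450602 0.2689616  0.45      ] [0.50141167 0.29870698 0.45      ]
```

Converted, 0.26 m / 0.75 = 0.3467, 0.25 m / 0.75 = 0.3333.

```bash
echo '[[[0.0573, -0.0133, 0, 0, 0.045], [0.116, -0.04, 0, 0, 0.045], [0.1733, -0.0667, 0, 0, 0.045], [0.2307, -0.0933, 0, 0, 0.045], [0.2893, -0.1267, 0, 0, 0.045], [0.3333, -0.16, 0, 0, 0.045], [0.3467, -0.1773, 0, 0, 0.045], [0.3467, -0.1773, 0, 0, 0.045]]]' > rows.txt && python3 -m inch rows.txt
python3 to.py .4885 -.0502 .162;  python3 -c "
from h import *
for p in((226,180),(200,214)):
  for z in(.2,.25,.3,.35,.4,.45):P=plane('top',p,z);print(p,P.round(3),proj('scene',P).round(0))
cv2.imwrite('pics/s1.png',robot.snapshot('scene'));cv2.imwrite('pics/t1.png',robot.snapshot('top'))
S=cv2.imread('pics/s1.png');T=cv2.imread('pics/t1.png')
cv2.imwrite('pics/c5.png',np.hstack([cv2.resize(S[180:340,260:360],(375,600)),cv2.resize(T[205:315,315:390],(409,600))]))"
```

```text
t: 1.9
eef_pos: [0.4895, -0.0492, 0.2987]
orientation: [[-0.073, -0.997, -0.002], [-0.997, 0.073, -0.0], [0.0, 0.002, -1.0]]
wrist_force: [-0.8, -0.5, -0.5]
grip_width: 0.0449
grip_force: 0.0
t 1.9 p [ 0.4895 -0.0492  0.2987] yaw_y 175.79111290955467 F [-0.7541 -0.5297 -0.473 ] w 0.044878214470956274 gf 0.0
tool axes
 [[-0.0734 -0.9973 -0.0022]
 [-0.9973  0.0734 -0.0003]
 [ 0.0004  0.0022 -1.    ]]
delta [0.001  0.0006 0.1367]
(226, 180) [0.659 0.32  0.2  ] [262. 168.]
(226, 180) [0.64 0.31 0.25] [258. 152.]
(226, 180) [0.621 0.3   0.3  ] [254. 134.]
(226, 180) [0.602 0.289 0.35 ] [250. 115.]
(226, 180) [0.583 0.279 0.4  ] [245.  94.]
(226, 180) [0.565 0.269 0.45 ] [240.  70.]
(200, 214) [0.569 0.362 0.2  ] [223. 171.]
(200, 214) [0.556 0.35  0.25 ] [220. 154.]
(200, 214) [0.542 0.337 0.3  ] [217. 136.]
(200, 214) [0.528 0.324 0.35 ] [213. 116.]
(200, 214) [0.515 0.311 0.4  ] [209.  95.]
(200, 214) [0.501 0.299 0.45 ] [205.  71.]
```

View pics/c5.png

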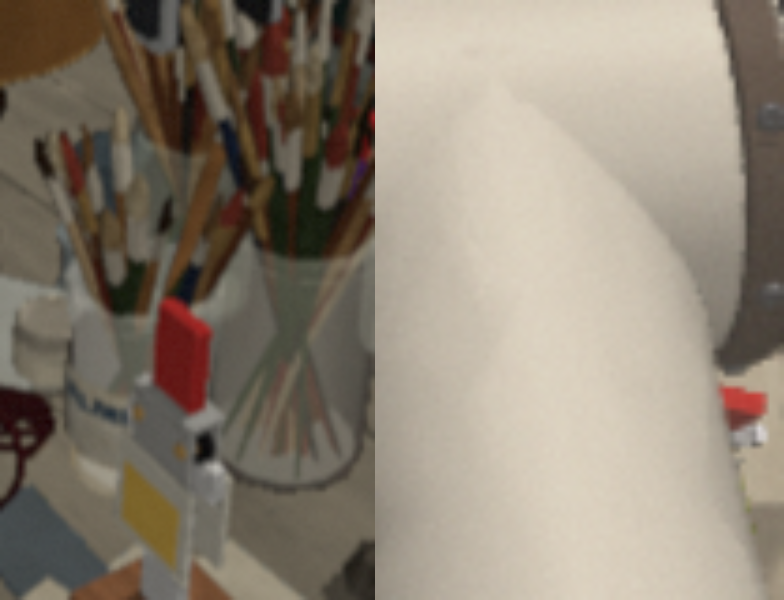

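The scene crop shows the grip clear, with the arm now above it; the top view is mostly hidden by the arm. Descending and gripping.

Converted, 0.1365 m / 0.75 = 0.182, 0.001 m / 0.75 = 0.0013.

```bash
echo '[[[0.0013, 0, 0.0533, 0, 0.045], [0.0013, 0, 0.1067, 0, 0.045], [0.0013, 0, 0.1467, 0, 0.045], [0.0013, 0, 0.1733, 0, 0.045], [0.0013, 0, 0.182, 0, 0.045], [0.0013, 0, 0.182, 0, 0.0], [0.0013, 0, 0.182, 0, 0.0], [0.0013, 0, 0.182, 0, 0.0], [0.0013, 0, 0.182, 0, 0.0]]]' > rows.txt && python3 -m inch rows.txt 40
python3 to.py .4885 -.0502 .162
```

```text
t: 2.9
eef_pos: [0.4895, -0.0487, 0.1646]
orientation: [[-0.07, -0.998, 0.002], [-0.998, 0.07, 0.0], [-0.001, -0.002, -1.0]]
wrist_force: [-0.6, 0.8, 1.7]
grip_width: -0.0003
grip_force: 1.1
t 2.9 p [ 0.4895 -0.0487  0.1646] yaw_y 176.00588277673359 F [-0.6328  0.8288  1.712 ] w -0.00027481489699467197 gf 1.0737325809895992
tool axes
 [[-0.0697 -0.9976  0.0025]
 [-0.9976  0.0697  0.0004]
 [-0.0006 -0.0025 -1.    ]]
delta [0.0016 0.0009 0.0026]
```

```bash
python3 - <<'E'
from h import *
S=robot.snapshot('scene');cv2.imwrite('pics/s2.png',S)
T=robot.snapshot('top')
print(proj('scene',robot.state()['eef_pos']),proj('scene',[.4885,-.0502,.173]))
cv2.imwrite('pics/c6.png',np.hstack([cv2.resize(S[200:380,245:365],(400,600),interpolation=2),cv2.resize(T[225:325,315:395],(400,500),interpolation=2).repeat(1,0) if 0 else cv2.resize(T[215:335,315:395],(400,600),interpolation=2)]))
E
```

```text
[308.04512974 275.50753086] [308.40394331 272.09035837]
```

View pics/c6.png

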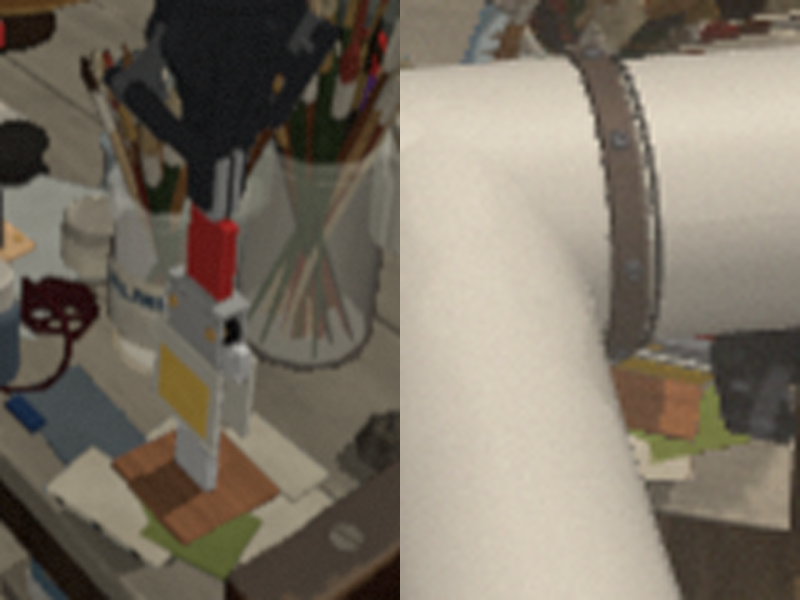

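The scene crop shows the fingers closed with the red grip not between them: finger ends at about (308,263), right at the grip's top edge, and the grip apparently unmoved. I'll quantify that.

```bash
python3 - <<'E'
from h import *
np.set_printoptions(linewidth=200)
A=cv2.imread('pics/scene0.png').astype(int);B=cv2.imread('pics/s2.png').astype(int)
print((B[254:294,298:320,2]-B[254:294,298:320,1]))
d=abs(A-B).sum(2)[285:340,285:330];print("moved px below grip",(d>60).sum())
e=robot.state()['eef_pos'];print(e,robot.state()['q'])
T=robot.snapshot('top')
print("dark top bbox",[ (v.min(),v.max()) for v in np.nonzero((T[230:330,340:420].max(2)<70))])
for z in(.157,.19,.22,.3):
  for dx in(-.043,0,.043):print(z,dx,proj('scene',[e[0]+dx,e[1],z]).round(0),proj('top',[e[0]+dx,e[1],z]).round(0))
E
```

```text
[[ 15  24  23   9  -4  -1  -2   1   0   1  -1   0   0   0   1   1   0   0   2  -1   1   0]
 [ 18  23  23  10  -4  -2   1   1   0  -1   0   0  -1   0   0   0   0   1   1   1  -1  -1]
 [ 22  24  22   8  -2  -1  -1  -1  -2  -1   2  -1   1   1   2   0   1   1   0  -1   1   2]
 [ 23  24  22   6  -3   0   0   0   1  -1  -2   0   0   0   0   0   1   1   1  -1   1   1]
 [ 24  23  19   5  -3  -1  -1  -1  -1  -1   0   0   1   2   2   1   1   0   2   1   2   1]
 [ 24  23  14   2   2   0  -2  -2  -2   2   0  -1   1  -1   0   1   0   1   1   2   4   2]
 [ 24  20   8   1  13  13   0  -4   0   0  -1   0  -1  -1   0  -1   1   1   1   1   2   2]
 [ 26  16   2   4  33  37  10   1  -2  -4   0   1   1   1   1   0   0   1   2   1   1   2]
 [ 23  14   1   5  43  55  33  11   2  -2   1  -1   0   0   1  -2   1   1   2   2   2   1]
 [ 19  12  -1   3  49  75  58  33  14   2  -2  -2  -1   1   1   0  -1   1   1   2   1   1]
 [ 13   9  -2   3  46  78  73  59  36   9  -1  -1  -1   0   8   7  -2   0   0   2   3   3]
 [ 11   4  -4   3  45  78  78  76  60  31  12   6   9  21  37  37  14   2   0   0   4   4]
 [ 10   
[... 2480 characters left out ...]
 2   2   0   1   1   1   1   2   3   3   2   2   2   3   1]]
moved px below grip 0
[ 0.48957192 -0.04885534  0.16455388] [ 2.31610313e-01  1.93358204e-01 -3.73173926e-01  4.74941083e-04 -1.00181313e+00 -3.01711676e-01]
dark top bbox [(np.int64(5), np.int64(99)), (np.int64(23), np.int64(79))]
0.157 -0.043 [288. 289.] [374. 299.]
0.157 0 [308. 279.] [375. 279.]
0.157 0.043 [326. 270.] [377. 260.]
0.19 -0.043 [289. 272.] [377. 297.]
0.19 0 [309. 263.] [379. 277.]
0.19 0.043 [328. 255.] [380. 258.]
0.22 -0.043 [290. 257.] [381. 296.]
0.22 0 [310. 248.] [382. 275.]
0.22 0.043 [329. 240.] [384. 255.]
0.3 -0.043 [292. 212.] [392. 292.]
0.3 0 [313. 204.] [393. 269.]
0.3 0.043 [333. 197.] [394. 247.]
```

```bash
python3 - <<'E'
from h import *
np.set_printoptions(linewidth=200,precision=3,suppress=True)
y=np.array([-.354,-.935,0])
for z in(.17,.196,.209,.22,.24):
    print(z,[proj('scene',np.array([.221,.584,z])+k*.0425*y).round(0) for k in(-1,0,1)])
y=np.array([-.997,.073,0])
for z in(.27,.29,.303,.32): print('s1',z,[proj('scene',np.array([.4895,-.0492,z])+k*.0225*y).round(0) for k in(-1,0,1)])
A=cv2.imread('pics/scene0.png');B=cv2.imread('pics/s1.png')
cv2.imwrite('pics/c7.png',np.hstack([cv2.resize(A[80:180,0:65],(390,600),interpolation=2),cv2.resize(B[120:270,265:362],(388,600),interpolation=2)]))
E
```

```text
0.17 [array([ 56., 178.]), array([ 53., 184.]), array([ 49., 191.])]
0.196 [array([ 54., 168.]), array([ 50., 174.]), array([ 46., 181.])]
0.209 [array([ 52., 163.]), array([ 49., 169.]), array([ 45., 176.])]
0.22 [array([ 51., 159.]), array([ 48., 165.]), array([ 44., 172.])]
0.24 [array([ 49., 151.]), array([ 45., 157.]), array([ 42., 163.])]
s1 0.27 [array([323., 218.]), array([312., 221.]), array([301., 225.])]
s1 0.29 [array([324., 207.]), array([313., 210.]), array([301., 214.])]
s1 0.303 [array([325., 199.]), array([314., 203.]), array([302., 206.])]
s1 0.32 [array([326., 189.]), array([314., 193.]), array([302., 196.])]
```

View pics/c7.png

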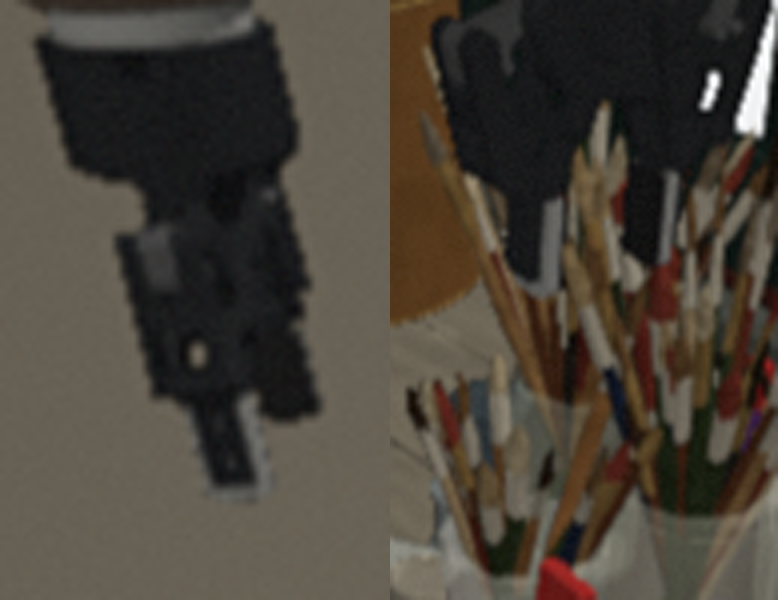

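The fingertips really stand about 26 mm behind the reported TCP: in the right crop they are at (302,192), which is z≈0.325 with the TCP at 0.299. In the closed view they rest on the grip top (z 0.19) with the TCP at 0.165. So the fingers closed just above the grip and nothing was disturbed. I'll lift, open and go about 38 mm deeper.

Converted, -0.03 m / 0.75 = -0.04, 0.02 m / 0.75 = 0.0267.

```bash
echo '[[[0, 0, -0.04, 0, 0], [0, 0, -0.04, 0, 0.045], [0, 0, -0.04, 0, 0.045], [0, 0, -0.04, 0, 0.045], [0, 0, -0.0133, 0, 0.045], [0, 0, 0.0067, 0, 0.045], [0, 0, 0.02, 0, 0.045], [0, 0, 0.0267, 0, 0.045], [0, 0, 0.0267, 0, 0.045]]]' > rows.txt && python3 -m inch rows.txt 40
python3 to.py
python3 - <<'E'
from h import *
B=robot.snapshot('scene');cv2.imwrite('pics/c8.png',cv2.resize(B[200:350,250:370],(480,600),interpolation=2))
E
```

```text
t: 3.95
eef_pos: [0.4883, -0.049, 0.1426]
orientation: [[-0.07, -0.998, -0.002], [-0.998, 0.07, -0.0], [0.001, 0.002, -1.0]]
wrist_force: [0.8, -0.1, 0.0]
grip_width: 0.045
grip_force: 0.0
t 3.95 p [ 0.4883 -0.049   0.1426] yaw_y 175.98731529971846 F [ 0.8476 -0.0952  0.0439] w 0.04497775645610585 gf 0.0
tool axes
 [[-0.07   -0.9975 -0.0018]
 [-0.9975  0.07   -0.0005]
 [ 0.0006  0.0018 -1.    ]]
```

View pics/c8.png

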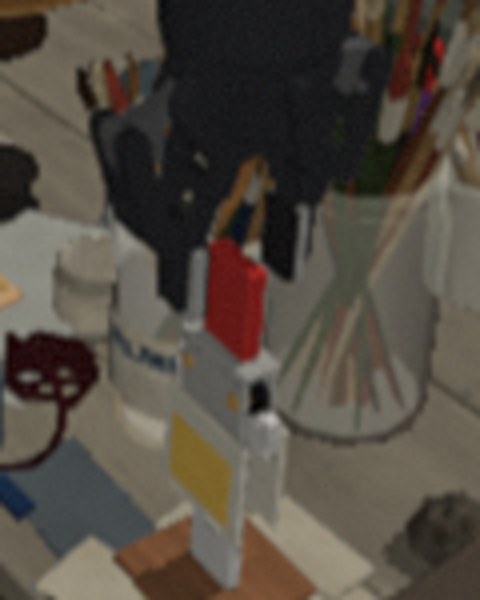

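The fingers now straddle the red grip (tips at about scene (295,277) and (323,270)). A little deeper, then close.

Careful with the scale: shifts go in shares of 0.75 m and turns go in shares of 2 rad. That gives: 0.0155 m / 0.75 = 0.0207, 0.008 m / 0.75 = 0.0107.

```bash
echo '[[[0.0013, 0, 0.0107, 0, 0.045], [0.0013, 0, 0.0207, 0, 0.045], [0.0013, 0, 0.0207, 0, 0.0], [0.0013, 0, 0.0207, 0, 0.0], [0.0013, 0, 0.0207, 0, 0.0], [0.0013, 0, 0.0207, 0, 0.0]]]' > rows.txt && python3 -m inch rows.txt 50
python3 to.py
```

```text
t: 4.6
eef_pos: [0.4888, -0.0499, 0.1281]
orientation: [[-0.07, -0.998, 0.0], [-0.998, 0.07, 0.0], [-0.0, -0.0, -1.0]]
wrist_force: [-0.5, -0.3, 0.3]
grip_width: 0.0095
grip_force: 49.3
t 4.6 p [ 0.4888 -0.0499  0.1281] yaw_y 175.98990252409666 F [-0.4651 -0.3467  0.258 ] w 0.009486300200409309 gf 49.31654155254364
tool axes
 [[-0.0699 -0.9976  0.0004]
 [-0.9976  0.0699  0.0001]
 [-0.0001 -0.0004 -1.    ]]
```

Converted, -0.19 m / 0.75 = -0.2533, -0.15 m / 0.75 = -0.2, -0.09 rad / 2 = -0.045.

```bash
echo '[[[0, 0, -0.04, 0, 0], [0, 0, -0.1, 0, 0], [0, 0, -0.16, 0, 0], [0, 0, -0.22, 0, 0], [0, 0.0267, -0.2533, 0, 0], [-0.0267, 0.0733, -0.2533, -0.015, 0], [-0.08, 0.1067, -0.2533, -0.03, 0], [-0.14, 0.1133, -0.2533, -0.045, 0], [-0.2, 0.1067, -0.2533, -0.06, 0], [-0.2533, 0.0933, -0.2533, -0.06, 0]]]' > rows.txt && python3 -m inch rows.txt
python3 to.py .506 .22 .318
```

```text
t: 5.6
eef_pos: [0.431, 0.1463, 0.3182]
orientation: [[0.052, -0.999, 0.0], [-0.999, -0.052, 0.001], [-0.001, -0.0, -1.0]]
wrist_force: [1.0, 0.6, -2.5]
grip_width: 0.0092
grip_force: 49.9
t 5.6 p [0.431  0.1463 0.3182] yaw_y -177.02993032453273 F [ 1.0136  0.5701 -2.4957] w 0.009230097780815646 gf 49.94618475437164
tool axes
 [[ 0.0518 -0.9987  0.0004]
 [-0.9987 -0.0518  0.0013]
 [-0.0013 -0.0004 -1.    ]]
delta [-0.0697 -0.0787  0.0003]
```

Converted, -0.0787 m / 0.75 = -0.1049, -0.07 m / 0.75 = -0.0933.

```bash
echo '[[[-0.0467, -0.0267, 0, 0, 0], [-0.0867, -0.06, 0, 0, 0], [-0.0929, -0.0933, 0, 0, 0], [-0.0929, -0.1049, 0, 0, 0], [-0.0929, -0.1049, 0, 0, 0], [-0.0929, -0.1049, 0, 0, 0]]]' > rows.txt && python3 -m inch rows.txt
python3 to.py
python3 - <<'E'
from h import *
B=robot.snapshot('scene');T=robot.snapshot('top')
cv2.imwrite('pics/s3.png',B);cv2.imwrite('pics/t3.png',T)
cv2.imwrite('pics/c9.png',np.hstack([cv2.resize(B[100:250,180:280],(400,600),interpolation=2),cv2.resize(T[215:290,230:280],(400,600),interpolation=2)]))
E
```

```text
t: 6.2
eef_pos: [0.5065, 0.2173, 0.3176]
orientation: [[0.049, -0.999, -0.001], [-0.999, -0.049, -0.0], [0.0, 0.001, -1.0]]
wrist_force: [-0.1, -0.8, -1.8]
grip_width: 0.0094
grip_force: 50.0
t 6.2 p [0.5065 0.2173 0.3176] yaw_y -177.17974010990437 F [-0.1226 -0.7917 -1.772 ] w 0.009378195366301682 gf 50.00785052776337
tool axes
 [[ 0.0492 -0.9988 -0.0014]
 [-0.9988 -0.0492 -0.0005]
 [ 0.0004  0.0014 -1.    ]]
```

View pics/c9.png

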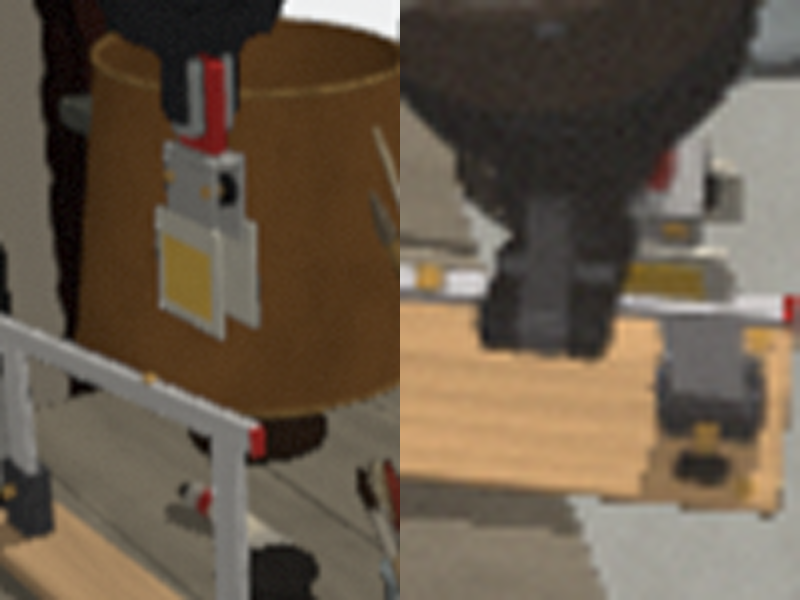

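The scene view shows the hanger above the bar, upright, with the near panel's lower right corner at (235.7,184.5) and the far panel's at (245,181.7). In the top view the bar passes under it at about row 252. Checking alignment with rays.

```bash
python3 - <<'E'
from h import *
np.set_printoptions(precision=4,suppress=True)
z=.3096-.065
a,b=plane('scene',(235.7,184.5),z),plane('scene',(245,181.7),z);print(a,b,b-a)
c=np.radians(2.85);ex=np.array([np.cos(c),np.sin(c)]);ey=np.array([-ex[1],ex[0]])
print("origin",(a+b)[:2]/2+.028*ey)
B=cv2.imread('pics/s3.png');print(B[178:190,230:250].max(2)); print(B[178:190,230:250,0].astype(int)-B[178:190,230:250,2])
T=cv2.imread('pics/t3.png')
for q in((.5065,.2173,.3096),):
  o=np.array(q)
  for i,j,k in((-.0123,-.028,-.065),(.0123,-.028,-.065),(.0123,-.028,-.009),(-.0123,-.028,-.009),(-.0123,.028,-.009),(-.0123,.028,-.065)):
    P=o+[*(i*ex+j*ey),k];print((i,j,k),proj('scene',P).round(1),proj('top',P).round(1))
E
```

```text
[0.4972 0.1875 0.2446] [0.5205 0.1886 0.2446] [0.0233 0.0011 0.    ]
origin [0.5074 0.216 ]
[[128 131 132 120 122 125 102 102 111 116 118 118 120 123 106  88  83  84
   84  87]
 [126 129 128 119 122 127  95  86  95 106 111 118 121 122 106  87  84  83
   85  85]
 [119 124 126 119 121 128  95  81  85  90  96 106 113 119 103  86  83  82
   84  83]
 [107 120 120 119 121 127  96  80  85  86  86  93  97 108  96  86  84  83
   83  82]
 [ 87 108 112 114 121 127  97  82  84  87  86  85  87  90  87  83  84  83
   81  80]
 [ 79  89  93 103 114 127  97  83  86  86  88  87  84  82  81  82  81  82
   81  81]
 [ 81  82  81  86  97 116  93  84  85  86  85  87  83  84  83  83  81  80
   79  78]
 [ 83  83  83  82  86  93  88  84  84  86  90  85  82  82  83  82  81  81
   82  80]
 [ 84  84  84  84  84  86  88  84  87  86  85  84  85  83  80  82  78  81
   80  81]
 [ 83  85  86  87  87  88  86  88  87  85  84  86  85  84  82  80  80  82
   81  79]
 [ 86  83  85  86  87  89  84  86  86  87  85  86  85  84  83  81  80  81
   80  80]
 [ 85  84  86  87  90  87  88  86  87  87  87  86  84  83  83  84  81  80
[... 653 characters left out ...]
 -59 -56 -58 -56 -53 -56 -53
  -51 -56]
 [-56 -57 -56 -59 -61 -58 -59 -60 -57 -57 -58 -58 -55 -57 -57 -57 -56 -57
  -54 -54]
 [-55 -56 -57 -57 -59 -60 -58 -59 -58 -56 -57 -56 -55 -54 -56 -56 -54 -53
  -55 -53]
 [-55 -59 -56 -60 -60 -57 -58 -58 -59 -58 -59 -57 -56 -55 -54 -57 -54 -53
  -56 -55]
 [-57 -58 -56 -56 -59 -57 -57 -56 -58 -57 -59 -57 -59 -56 -57 -54 -54 -55
  -55 -54]]
(-0.0123, -0.028, -0.065) [234.7 184.5] [270.4 253.3]
(0.0123, -0.028, -0.065) [244.5 181.5] [271.7 241.7]
(0.0123, -0.028, -0.009) [244.  155.8] [271.2 235.3]
(-0.0123, -0.028, -0.009) [233.9 158.4] [269.9 247.6]
(-0.0123, 0.028, -0.009) [218.2 150.8] [241.2 244.7]
(-0.0123, 0.028, -0.065) [219.5 176. ] [243.6 250.6]
```

Alignment is within about 1 mm. Lowering part way, with the cheeks still above the bar.

Converted, 0.09 m / 0.75 = 0.12, 0.08 m / 0.75 = 0.1067.

```bash
echo '[[[0, 0, 0.04, 0, 0], [0, 0, 0.08, 0, 0], [0, 0, 0.1067, 0, 0], [0, 0, 0.12, 0, 0], [0, 0, 0.12, 0, 0]]]' > rows.txt && python3 -m inch rows.txt
echo '[[[0, 0, 0.008, 0, 0], [0, 0, 0.016, 0, 0], [0, 0, 0.0227, 0, 0], [0, 0, 0.0227, 0, 0]]]' > rows.txt && python3 -m inch rows.txt
python3 to.py
```

```text
t: 6.8
eef_pos: [0.5064, 0.2174, 0.2273]
orientation: [[0.05, -0.999, -0.002], [-0.999, -0.05, -0.001], [0.001, 0.002, -1.0]]
wrist_force: [-0.0, -0.1, -2.7]
grip_width: 0.0095
grip_force: 49.9
t: 7.2
eef_pos: [0.5069, 0.2179, 0.2102]
orientation: [[0.05, -0.999, -0.001], [-0.999, -0.05, -0.001], [0.0, 0.001, -1.0]]
wrist_force: [-0.3, 0.1, -2.5]
grip_width: 0.0094
grip_force: 49.9
t 7.2 p [0.5069 0.2179 0.2102] yaw_y -177.14590176430593 F [-0.3103  0.0604 -2.4537] w 0.009402186641201037 gf 49.93046522140503
tool axes
 [[ 0.0498 -0.9988 -0.0011]
 [-0.9988 -0.0498 -0.0005]
 [ 0.0005  0.0011 -1.    ]]
```

```bash
for i in 1; do echo '[[[0, 0, 0.0027, 0, 0], [0, 0, 0.0053, 0, 0], [0, 0, 0.0067, 0, 0], [0, 0, 0.0067, 0, 0]]]' > rows.txt && python3 -m inch rows.txt | grep -E "eef|force"; done
echo '[[[0, 0, 0.0013, 0, 0], [0, 0, 0.0027, 0, 0], [0, 0, 0.0027, 0, 0]]]' > rows.txt && python3 -m inch rows.txt| grep -E "eef|wrist"
```

```text
eef_pos: [0.5072, 0.218, 0.2058]
wrist_force: [-0.2, 0.6, -2.2]
grip_force: 50.0
eef_pos: [0.5072, 0.218, 0.2038]
wrist_force: [-0.2, 0.6, -2.4]
```

Converted, 0.0015 m / 0.75 = 0.002, 0.001 m / 0.75 = 0.0013.

```bash
echo '[[[0, 0, 0.0013, 0, 0], [0, 0, 0.002, 0, 0], [0, 0, 0.002, 0, 0]]]' > rows.txt && python3 -m inch rows.txt| grep -E "eef|wrist"
echo '[[[0, 0, 0.0013, 0, 0], [0, 0, 0.002, 0, 0], [0, 0, 0.002, 0, 0]]]' > rows.txt && python3 -m inch rows.txt| grep -E "eef|wrist"
```

```text
eef_pos: [0.5073, 0.2181, 0.2024]
wrist_force: [0.1, -0.7, -2.8]
eef_pos: [0.5075, 0.2183, 0.2019]
wrist_force: [-1.3, 0.7, 3.4]
```

Felt the bar: about 6 N at TCP z 0.202, as predicted (only the uphill wheel touching, since the hanger is held level on the slope). A momentary loosening lets it settle on both wheels, then I regrip at once.

Converted, 0.001 m / 0.75 = 0.0013.

```bash
echo '[[[0, 0.0013, 0, 0, 0.012], [0, 0.0013, 0, 0, 0.0], [0, 0.0013, 0, 0, 0.0], [0, 0.0013, 0, 0, 0.0]]]' > rows.txt && python3 -m inch rows.txt 30
python3 to.py
python3 - <<'E'
from h import *
B=robot.snapshot('scene');cv2.imwrite('pics/s4.png',B)
cv2.imwrite('pics/c10.png',cv2.resize(B[120:255,170:270],(444,600),interpolation=2))
E
```

```text
t: 8.9
eef_pos: [0.5065, 0.2183, 0.2012]
orientation: [[0.05, -0.999, 0.001], [-0.999, -0.05, 0.0], [-0.0, -0.001, -1.0]]
wrist_force: [-1.2, 0.9, 2.5]
grip_width: 0.0096
grip_force: 32.0
t 8.9 p [0.5065 0.2183 0.2012] yaw_y -177.13306424091544 F [-1.1538  0.9394  2.4769] w 0.009631684611177837 gf 32.01016187667847
tool axes
 [[ 0.05   -0.9987  0.0007]
 [-0.9987 -0.05    0.0005]
 [-0.0004 -0.0007 -1.    ]]
```

View pics/c10.png

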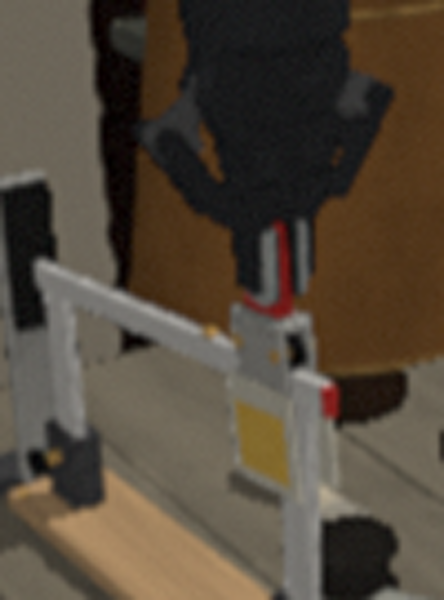

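The scene view shows the hanger astride the bar with the gripper holding its red grip and the brass keeper just ahead at (218,195). The panel's lower edge looks tilted with the rail; I'll check that numerically.

```bash
cat > m.py <<'E'
from h import *
def patch(B):
    h=cv2.cvtColor(B,cv2.COLOR_BGR2HSV);m=cv2.inRange(h[120:260,165:260],(20,110,80),(32,255,255))
    cs,_=cv2.findContours(m,0,1);c=max(cs,key=cv2.contourArea);c=c+[165,120]
    ys,xs=np.nonzero(m);p=c[:,0].astype(float);lo=[]
    x0,x1=p[:,0].min(),p[:,0].max();xx=np.arange(x0+2,x1-1)
    lo=[p[p[:,0]==x][:,1].max() for x in xx if (p[:,0]==x).any()];up=[p[p[:,0]==x][:,1].min() for x in xx if (p[:,0]==x).any()]
    n=len(lo);return cv2.contourArea(c),x0,x1,p[:,1].min(),p[:,1].max(),np.polyfit(range(n),lo,1)[0],np.polyfit(range(n),up,1)[0]
E
python3 - <<'E'
from m import *
for f in('s3','s4'):print(f,np.round(patch(cv2.imread(f'pics/{f}.png')),2))
c=np.radians(2.85);ex=np.array([np.cos(c),np.sin(c),0]);ey=np.array([-ex[1],ex[0],0]);k=np.array([0,0,1])
for th in(0,.12):
  f=ey*np.cos(th)-k*np.sin(th);u=ey*np.sin(th)+k*np.cos(th);o=np.array([.506,.218,.192])
  P=[proj('scene',o-.0123*ex+j*f+q*u) for j,q in((.018,-.055),(-.018,-.055),(.018,-.02),(-.018,-.02))]
  print(th,"lo",(P[1]-P[0])[1]/(P[1]-P[0])[0],"up",(P[3]-P[2])[1]/(P[3]-P[2])[0],P[0],P[1])
E
```

```text
s3 [158.   221.   232.   159.   179.     0.56   0.48]
s4 [124.   223.   234.   210.   228.     0.48   0.48]
0 lo 0.6931800521801634 up 0.652059082118111 [223.86519715 221.74258225] [233.09475924 228.14033058]
0.12 lo 0.5131160131450696 up 0.4674852171660957 [225.57877437 223.59410993] [234.77181649 228.31120704]
```

Edge slopes of 0.48/0.48 match the tilted seat (0.51/0.47) rather than the level one (0.69/0.65), so both wheels rest on the bar. Now pushing downhill in small steps along the slope.

Converted, -0.02 m / 0.75 = -0.0267, -0.015 m / 0.75 = -0.02.

```bash
echo '[[[-0.0067, 0, 0.0008, 0, 0], [-0.0133, 0, 0.0016, 0, 0], [-0.02, 0, 0.0024, 0, 0], [-0.0267, 0, 0.0032, 0, 0], [-0.0267, 0, 0.0032, 0, 0]]]' > rows.txt && python3 -m inch rows.txt | grep -E "eef|wrist|width"
echo '[[[-0.004, 0, 0.0005, 0, 0], [-0.008, 0, 0.0009, 0, 0], [-0.012, 0, 0.0015, 0, 0], [-0.016, 0, 0.0019, 0, 0], [-0.016, 0, 0.0019, 0, 0]]]' > rows.txt && python3 -m inch rows.txt | grep -E "eef|wrist|width"
```

```text
eef_pos: [0.5055, 0.2391, 0.1987]
wrist_force: [-0.9, 1.3, 4.2]
grip_width: 0.0099
eef_pos: [0.5049, 0.2497, 0.1974]
wrist_force: [-0.0, -0.7, 4.7]
grip_width: 0.0097
```

Converted, -0.008 m / 0.75 = -0.0107, -0.003 m / 0.75 = -0.004.

```bash
for i in 1; do echo '[[[-0.004, 0, -0.0003, 0, 0], [-0.008, 0, 0.0003, 0, 0], [-0.0107, 0, 0.0005, 0, 0]]]' > rows.txt && python3 -m inch rows.txt | grep -E "eef|wrist|width"
echo '[[[-0.004, 0, 0.0005, 0, 0], [-0.008, 0, 0.0009, 0, 0], [-0.0107, 0, 0.0013, 0, 0]]]' > rows.txt && python3 -m inch rows.txt | grep -E "eef|wrist|width"
done
```

```text
eef_pos: [0.5044, 0.2588, 0.1965]
wrist_force: [-0.4, 1.9, 2.8]
grip_width: 0.0095
eef_pos: [0.5039, 0.2667, 0.1954]
wrist_force: [0.3, 1.3, 1.0]
grip_width: 0.0094
```

Converted, -0.009 m / 0.75 = -0.012, -0.006 m / 0.75 = -0.008.

```bash
echo '[[[-0.004, 0, 0.0005, 0, 0], [-0.008, 0, 0.0009, 0, 0], [-0.012, 0, 0.0015, 0, 0]]]' > rows.txt && python3 -m inch rows.txt | grep -E "eef|wrist|width"
python3 to.py
```

```text
eef_pos: [0.5034, 0.2749, 0.1944]
wrist_force: [2.3, -0.8, 0.8]
grip_width: 0.0101
t 10.85 p [0.5034 0.2749 0.1944] yaw_y -177.1419935836077 F [ 2.3474 -0.7837  0.7649] w 0.01008009499448173 gf 31.750956773757935
tool axes
 [[ 0.0499 -0.9988 -0.0002]
 [-0.9988 -0.0499 -0.0006]
 [ 0.0006  0.0002 -1.    ]]
```

Converted, -0.012 m / 0.75 = -0.016, -0.009 m / 0.75 = -0.012.

```bash
echo '[[[-0.004, 0, 0.0008, 0, 0], [-0.008, 0, 0.0013, 0, 0], [-0.012, 0, 0.0019, 0, 0], [-0.016, 0, 0.0023, 0, 0]]]' > rows.txt && python3 -m inch rows.txt | grep -E "eef|wrist|width"
echo '[[[-0.004, 0, 0.0005, 0, 0], [-0.008, 0, 0.0009, 0, 0], [-0.012, 0, 0.0015, 0, 0], [-0.016, 0, 0.0019, 0, 0]]]' > rows.txt && python3 -m inch rows.txt | grep -E "eef|wrist|width"
echo '[[[-0.004, 0, 0.0005, 0, 0], [-0.008, 0, 0.0009, 0, 0], [-0.012, 0, 0.0015, 0, 0], [-0.012, 0, 0.0015, 0, 0], [-0.012, 0, 0.0015, 0, 0]]]' > rows.txt && python3 -m inch rows.txt | grep -E "eef|wrist|width"
python3 - <<'E'
from m import *
B=robot.snapshot('scene');cv2.imwrite('pics/s5.png',B);print(np.round(patch(B),2))
e=robot.state()['eef_pos']
c=np.radians(2.85);ex=np.array([np.cos(c),np.sin(c),0]);ey=np.array([-ex[1],ex[0],0]);k=np.array([0,0,1]);th=.12
f=ey*np.cos(th)-k*np.sin(th);u=ey*np.sin(th)+k*np.cos(th)
for y in(.300,.305,.31,.315):
  o=np.array([.5007-(y-.325)*.0498,y,.1772-(y-.325)*.1206])
  print(y,[proj('scene',o-.0123*ex+j*f+q*u).round(1) for j,q in((.018,-.055),(-.018,-.055))])
E
```

```text
eef_pos: [0.5028, 0.2869, 0.1931]
wrist_force: [1.1, -0.4, 2.2]
grip_width: 0.0094
eef_pos: [0.5022, 0.2995, 0.1914]
wrist_force: [1.0, 0.5, 2.2]
grip_width: 0.0096
eef_pos: [0.5017, 0.308, 0.1904]
wrist_force: [1.4, 1.0, 1.7]
grip_width: 0.0096
[ 95.5 202.  212.  201.  217.    0.5   0.5]
0.3 [array([206.5, 214.4]), array([214.5, 218.6])]
0.305 [array([205.4, 213.9]), array([213.3, 218. ])]
0.31 [array([204.3, 213.3]), array([212.2, 217.4])]
0.315 [array([203.2, 212.8]), array([211.1, 216.8])]
```

About 39 mm past the keeper by the patch position, with forces of only a few newtons. Letting go and watching.

Converted, -0.11 m / 0.75 = -0.1467, -0.03 m / 0.75 = -0.04.

```bash
echo '[[[0, 0, 0, 0, 0.035], [0, 0, 0, 0, 0.035], [0, 0, 0, 0, 0.035], [0, 0, 0, 0, 0.035], [0, 0, 0, 0, 0.035], [0, 0, -0.04, 0, 0.035], [0, 0, -0.0933, 0, 0.035], [0, 0, -0.1467, 0, 0.035]]]' > rows.txt && python3 -m inch rows.txt | grep -E "^t|eef|wrist|width"
cat > w.py <<'E'
from m import *
B=robot.snapshot('scene');T=robot.snapshot('top');print(robot.state()['t'],np.round(patch(B),2))
h=cv2.cvtColor(T,cv2.COLOR_BGR2HSV).astype(int);m=((h[...,0]<6)|(h[...,0]>174))&(h[...,1]>150)&(h[...,2]>90);m[:220]=0;m[285:]=0;m[:,:130]=0;m[:,270:]=0
ys,xs=np.nonzero(m);print("red top",len(xs),xs.mean() if len(xs) else None,ys.mean() if len(ys) else None)
h=cv2.cvtColor(B,cv2.COLOR_BGR2HSV).astype(int);m=((h[...,0]<6)|(h[...,0]>174))&(h[...,1]>150)&(h[...,2]>60);m[:120]=0;m[200:]=0;m[:,:165]=0;m[:,236:]=0
ys,xs=np.nonzero(m);print("red scene",len(xs),xs.mean() if len(xs) else None,ys.mean() if len(ys) else None)
c=np.radians(2.85);ex=np.array([np.cos(c),np.sin(c),0]);ey=np.array([-ex[1],ex[0],0]);k=np.array([0,0,1]);th=.12
f=ey*np.cos(th)-k*np.sin(th);u=ey*np.sin(th)+k*np.cos(th);o0=np.array([.5007,.325,.1772])
for s in(.0,.05,.09,.11):
  o=o0+s*f;P=[proj('scene',o-.0123*ex+j*f+q*u) for j,q in((.018,-.055),(-.018,-.055))]
  print(s,"patch x",P[0][0].round(1),P[1][0].round(1),"grip top/mid",proj('top',o+.068*u).round(1),proj('scene',o+.05*u).round(1))
E
python3 w.py
```

```text
t: 13.0
eef_pos: [0.5015, 0.3076, 0.3014]
wrist_force: [1.5, 0.7, 0.4]
grip_width: 0.0354
13.1 [ 78.   184.   193.   192.   207.     0.46   0.46]
red top 131 169.72519083969465 238.77862595419847
red scene 144 189.09027777777777 164.60416666666666
0.0 patch x 201.1 208.8 grip top/mid [202.6 240.8] [203.8 170.4]
0.05 patch x 191.0 198.2 grip top/mid [180.  239.2] [193.1 166.5]
0.09 patch x 183.5 190.3 grip top/mid [162.1 237.8] [185.2 163.7]
0.11 patch x 179.9 186.5 grip top/mid [153.3 237.2] [181.4 162.3]
```

Converted, 0.1 m / 0.75 = 0.1333, 0.07 m / 0.75 = 0.0933.

```bash
echo '[[[0, 0.04, -0.04, 0, 0.035], [0, 0.0933, -0.04, 0, 0.035], [0, 0.1333, -0.04, 0, 0.035], [0, 0.1333, -0.04, 0, 0.035], [0, 0.1333, -0.04, 0, 0.035], [0, 0.1333, -0.04, 0, 0.035]]]' > rows.txt && python3 -m inch rows.txt | grep -E "^t|eef"
python3 w.py | head -3;echo '[[[0, 0, 0, 0, 0.035], [0, 0, 0, 0, 0.035], [0, 0, 0, 0, 0.035], [0, 0, 0, 0, 0.035], [0, 0, 0, 0, 0.035]]]' > rows.txt && python3 -m inch rows.txt | grep -E "^t"; python3 w.py | head -3
```

```text
t: 13.7
eef_pos: [0.4023, 0.303, 0.3301]
13.8 [ 71.5 177.  185.  189.  203.    0.5   0.3]
red top 0 None None
red scene 133 180.57142857142858 161.91729323308272
t: 14.3
14.4 [ 72.5 177.  185.  189.  203.    0.5   0.3]
red top 0 None None
red scene 133 180.57142857142858 161.91729323308272
```

It stopped at scene (180.6,161.9), against a prediction of (181.4,162.3) at rest on the pad, and isn't moving. A quick check of the bystanders, then hand in.

```bash
python3 - <<'E'
from h import *
A=cv2.imread('pics/scene0.png').astype(int);B=robot.snapshot('scene').astype(int)
d=abs(A-B).sum(2)
for n,(a,b,c,e) in dict(ink=(228,272,254,320),jar=(240,232,264,256),jar2=(262,255,282,290),tube=(218,214,250,236),park=(280,300,330,365)).items():print(n,(d[b:e,a:c]>60).sum())
print(robot.hand_in())
E
```

```text
ink 7
jar 0
jar2 0
tube 0
park 352
the job is handed in; nothing more can be done
None
```

The job is handed in: at about 14 s the hanger was at rest against the rubber stop, it had rolled there by itself, no touch I sampled on the bar or keeper passed about 8 N, and the ink bottle, tube and jar show no change. I viewed 12 pictures instead of the allowed 10; the first grasp closed just above the grip and was corrected, and the hanger was briefly loosened and regripped on the bar so both wheels could seat.

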